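# Work the combination on the square workshop safe

## Robot

A 7-joint arm with a two-finger parallel gripper is mounted at the origin on the work surface. World frame = base frame: x ahead of the robot, y to its left, z up, the work surface at z = 0. Lengths are in mm, angles in rad, forces in N, time in s.
With the tool pointing down it reaches from about 425 to 800 mm from the base axis. Payload 8.3 kg.
Tool frame: the origin (TCP) lies between the finger pads; the fingertips stand 25 mm ahead of it and the grasp point (between the pads) lies 6 mm ahead of it; z points along the fingers, x is the direction in which the jaws open and shut, and the axes are right-handed (so a half turn about z gives the same grasp; the last joint's range is limited). The gripper opens to 85 mm and grips with 20 to 120 N. Pads are 22 mm wide; open, the fingers measure 114 mm over their backs; the gripper's body (76 mm by 85 mm) begins 54 mm behind the grasp point. The pads swing forward as they close: fully open they stand 13 mm farther back than shut.
Start: joints at [1.205, 0.383, 0.016, 1.37, -0.006, 1.388, -0.046], TCP at [186.408, -596.538, 256.279] pointing down, gripper open.
Joint ranges: [-2.95, 2.95], [-0.25, 2.06], [-1.52, 1.56], [0.18, 2.33], [-1.44, 4.58], [0.02, 2.06], [-3.01, 3.01]. Speed limits (rad/s): [2.39, 2.39, 3.01, 3.01, 3.14, 3.14, 3.14].

## Interface

Orientations are given as a rotation vector (axis times angle).
In Python, from station import bot gives the robot as it stands.
- The arm moves only by the shell command python3 -m jog 'ROWS' [OPENING] [FORCE]. ROWS is text: rows parted by semicolons, each of 6 numbers parted by spaces: the shift along the tool's x, y, z in m, then the turn, a rotation vector about the tool's x, y, z in degrees. A call has 1 to 10 rows; each row is the pose to reach, as a shift and turn from the pose commanded when the call began, along the tool's axes at that moment; what a row does not reach only later rows make up. A row lasts 1/10 s, in which the tool goes at most 50 mm and 8.59 degrees, less where a joint would pass 70% of its speed; a pose out of reach is approached as far as the arm can. A call with a gripper value outside its range is refused whole. OPENING is the gripper command: -1 is shut, 1 is fully open, values between are in proportion, set as the call begins (- or left out, the last holds). The fingers move at their own pace and stop on an object; FORCE is the grip in N (left out, the last holds). Time passes only in rows, so rows that repeat a pose let the fingers close. It gives the time, the measured TCP pose, the force and the opening at its end, in the units of the state.
- bot.get_state(): the state, without advancing time (a new reading comes with each control period).
- bot.read_camera(name): name is "scene" or "top" or "wrist"; returns a dict with "img" (420x560x3 uint8, blue, green, red), "range_z" (420x560 float32, mm along the optical axis (not along the pixel's ray), 0 where there is no reading), "K" (3x3 intrinsics, pixels), "k1" (the pictures are not rectified: a ray, as slopes to the right and down, at radius r is drawn at 1 + k1 r^2 times it, then the intrinsics apply), "eye" and "orientation" of the camera in the world. Camera axes: x right, y up, looking along -z (the intrinsics and any distortion apply to the point x, -y, -z); pixel columns grow to the right and rows downward; lengths in mm; the calibration is good to about 2 mm. A picture is of the moment at which its call begins.
- bot.close_job(): hands the job in, once; it reports no verdict.
The state is a dict: "t": time; "joint_positions": joint angles; "qd": joint speeds; "effort": joint torques, N m; "tcp_pos": TCP position; "tool_rot": TCP orientation; "force": force on the tool from outside, world axes, zero at the start; "wrist_torque": the same for the moment, N m; "opening": finger opening in mm.
Only numpy, scipy, OpenCV 4.12 (cv2) and the standard library are available. Lean on these libraries where they do the work, as an engineer would, in place of code of your own. Each camera call takes 0.05 s, during which the arm holds its last target.

## Task

Unlock the square safe on the bench by its dial: turn the dial right (clockwise) until its pointer is on 2 and pause there for a second, then turn it left, back past 0, until the pointer is on 11, and let go, leaving it on 11. Do not run on past either number, and leave the dial of the oblong safe as it is.

Things in the scene. Friction and masses are not known exactly. Their poses are not given: they have to be found in the camera images.
- square_safe_dial (a joint): the square safe's dial, turning about a vertical axis; rad, grows clockwise seen from above, 0 = pointer on the 0 tick. 12 white ticks, no digits, stand 30 degrees apart on the fixed black ring: the long broad one is 0; 1 to 11 count clockwise. So 2 is at 1.047, 11 (next left of 0) at -0.524. Starts at -0.2 to 0.55, stops at -1.4 and 1.8; 0.06 N m friction, stays where left, no spring.
- square_safe_grip (a point): on the dial's axis at gripping height, 126 mm above the bench; turns with the dial: x along the finger bar to its pointer end, z up. Black bar 14 mm wide, from 24 mm behind to 25 mm ahead of the axis (last 7 mm a pointed nose), top 10 mm above this point, foot 26 mm below on an aluminium disc 66 mm across, 6 mm thick. White line on the bar's pointer half.
- square_safe_zero (a point): middle of the long 0 tick on the square safe's fixed ring (104 mm across), 45 mm from the dial's axis, 94 mm above the bench. Fixed to the safe: x level from the axis out through 0 (roughly away from the robot), z up. The safe is grey steel, fixed, 150 x 150 mm, 90 mm high, turned up to 0.45 rad either way, left or right on the bench.
- oblong_safe_pointer (a point): pointer tip, on top of the bar, of the same kind of dial on the other safe, not to be turned. That safe is grey and fixed too, but oblong (130 x 240 mm) and lower (60 mm). The tip is 25 mm from its dial's axis, 106 mm above the bench; x along its bar to the pointer end, z up.

How it is judged (in metres and radians):
On the way, in this order (a step that is already met when the one before it is completed fails the run):
1. the square safe's dial has been turned right to 2 (within 12 degrees) and paused there (value of joint square_safe_dial between 0.838 and 1.257 rad and velocity of joint square_safe_dial between -0.15 and 0.15 rad/s), for 0.3 s.
2. then turned left past 0 to 11 (within 12 degrees) (value of joint square_safe_dial between -0.733 and -0.314 rad), for 0.2 s.
At the end, for the whole second after the job is handed in: The square safe's dial is at rest with its pointer on 11 (-0.524 rad, within 12 degrees), after a pause on 2, and the oblong safe's dial is as it was found (pointer tip within 5 mm) (all of step 2 and velocity of joint square_safe_dial between -0.1 and 0.1 rad/s and distance of oblong_safe_pointer from where it was at the start of the episode below 0.005 m); the robot touches nothing.
It fails at once if the square safe's dial ran on more than 20 degrees past 2 or past 11 (value of joint square_safe_dial above 1.396 rad or value of joint square_safe_dial below -0.873 rad).
It fails at once if the oblong safe's dial was turned (pointer tip moved more than 5 mm) (distance of oblong_safe_pointer from where it was at the start of the episode above 0.005 m).
It also fails if it takes over 38 s, if anything falls off the work surface, if the arm or the gripper's body presses on something with over 40 N, if the wrist force passes 120 N, or if a joint passes its speed limit or range.

## Working session

There is one attempt and no reset: what is moved stays moved. The work goes in short steps, Python scripts to look and compute and a shell command to move; the robot and the scene stay as the last step left them, time stands still between calls to the robot, and variables do not carry over. Pictures are saved under pics/ and viewed, and the job is handed in when it is done.

```bash
ls; mkdir -p pics
python3 - <<'E'
from station import bot
import cv2,numpy as np
s=bot.get_state(); print(s)
for n in("scene","top"):
    c=bot.read_camera(n); cv2.imwrite(f"pics/{n}0.png",c["img"]); np.savez(f"{n}0.npz",**c); print(n,c["K"],c["k1"],c["eye"],c["orientation"])
E
```

```text
pics
{'t': 0.0, 'joint_positions': array([ 1.20508463,  0.38423853,  0.01635657,  1.37113271, -0.00631349,
        1.38823053, -0.04649949]), 'qd': array([-1.12884655e-05,  1.75593343e-03,  1.05204839e-03, -6.03130040e-04,
        7.61850211e-04,  7.23976619e-04,  1.69042476e-03]), 'effort': array([-3.28772348e-04, -6.27597141e+01,  8.43798537e-01, -3.71825695e+01,
        1.63614401e-02,  1.39413244e-02,  1.42613030e-05]), 'tcp_pos': array([ 186.29117205, -596.11352611,  255.28817331]), 'tool_rot': array([-2.53023042e+00,  1.86019289e+00,  2.49507007e-03]), 'force': array([ 0.03559808, -0.06573681, -0.68746999]), 'wrist_torque': array([-0.01682324,  0.04148137, -0.01897818]), 'opening': 85.29459454599301}
scene [[512.82739497   0.         279.97064385]
 [  0.         512.82739497 215.01742773]
 [  0.           0.           1.        ]] -0.133421003471733 [1238.4948305  -185.48803413  730.93001156] [0.74057013 0.58010967 1.22360625]
top [[480.30907353   0.         279.67922129]
 [  0.         480.30907353 220.2574056 ]
 [  0.           0.           1.        ]] -0.011910178764194033 [487.43244368  -5.42103833 950.00971897] [ 0.08583332 -0.04905197 -1.59707827]
```

View pics/scene0.png

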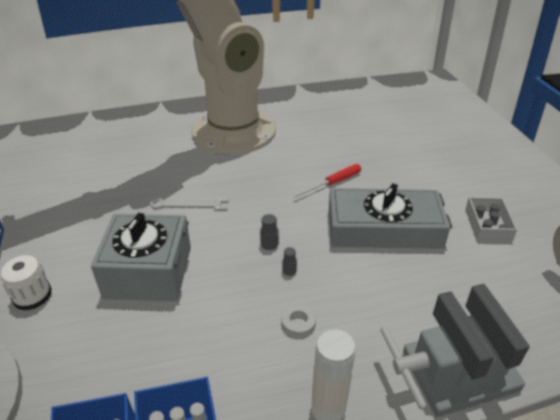

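View pics/top0.png

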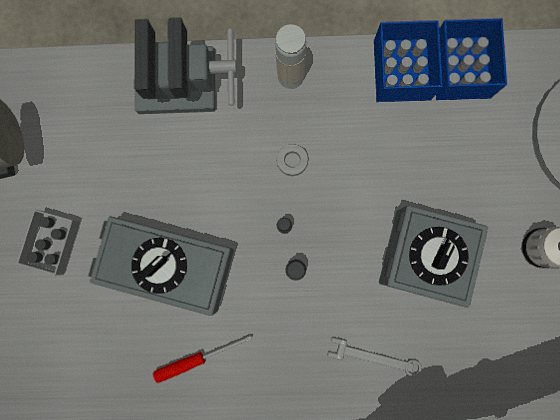

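The top view shows the square safe's dial near pixel (439,256), on the robot's right, and the oblong safe's dial near (159,264). I'll zoom in on the square one.

```bash
cat > h.py <<'E'
import numpy as np,cv2
from scipy.spatial.transform import Rotation as R
def ray(c,u,v):
    K=np.asarray(c["K"]);k=float(c["k1"])
    p=cv2.undistortPoints(np.array([[[u,v]]],float),K,np.array([k,0,0,0.]))[0,0]
    d=np.array([p[0],-p[1],-1]); return np.asarray(c["eye"]),R.from_rotvec(c["orientation"]).as_matrix()@d
def atz(c,u,v,z):
    e,d=ray(c,u,v); return e+d*(z-e[2])/d[2]
def tri(l):
    A=0;b=0
    for c,u,v in l:
        e,d=ray(c,u,v); d=d/np.linalg.norm(d); P=np.eye(3)-np.outer(d,d); A=A+P;b=b+P@e
    return np.linalg.solve(A,b)
def proj(c,X):
    M=R.from_rotvec(c["orientation"]).as_matrix().T@(np.asarray(X)-c["eye"])
    q=np.array([[M[0],-M[1],-M[2]]]); return cv2.projectPoints(q,np.zeros(3),np.zeros(3),np.asarray(c["K"]),np.array([float(c["k1"]),0,0,0]))[0][0,0]
E
python3 - <<'E'
import cv2,numpy as np
a=np.load("top0.npz")["img"][195:315,375:495]; b=np.load("scene0.npz")["img"][200:270,95:195]
cv2.imwrite("pics/ztop.png",cv2.resize(a,(600,600),interpolation=cv2.INTER_CUBIC)); cv2.imwrite("pics/zsc.png",cv2.resize(b,(800,560),interpolation=cv2.INTER_CUBIC))
E
```

```text
(no output)
```

View pics/ztop.png

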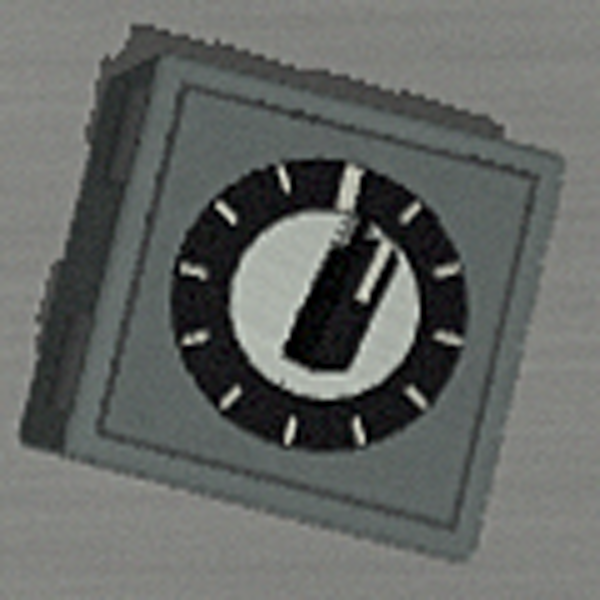

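View pics/zsc.png

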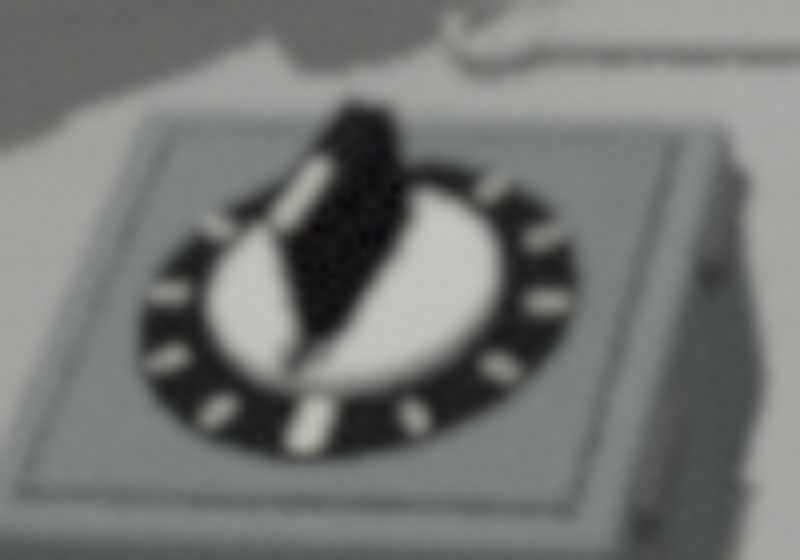

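The zoomed top view has ring centre at about (320,305) and the 0 tick at (350,187). The bar points slightly clockwise of 0. Next I'll work out positions.

Run:
```python
from h import *
t=dict(np.load("top0.npz"));s=dict(np.load("scene0.npz"))
T=lambda u,v:(375+(u+.5)/5-.5,195+(v+.5)/5-.5)
S=lambda u,v:(95+(u+.5)/8-.5,200+(v+.5)/8-.5)
z=tri([(t,*T(350,187)),(s,*S(308,425))]);print("zero tri",z, "top@94",atz(t,*T(350,187),94),"scene@94",atz(s,*S(308,425),94))
# ticks top: opposite pairs for centre
tk=[(350,187),(412,212),(446,270),(449,338),(415,397),(360,430),(291,430),(231,397),(194,338),(192,270),(227,212),(285,180)]
P=np.array([atz(t,*T(*p),94) for p in tk]); c=P.mean(0);print("centre",c, np.linalg.norm(P-c,axis=1).round(1))
a=np.degrees(np.arctan2(P[:,1]-c[1],P[:,0]-c[0])); print((a+30*np.arange(12)+180)%360-180)
ts=[(308,425),(217,412),(168,360),(167,293),(215,225)]
for p in ts: print("sc",atz(s,*S(*p),94))
for p in [(365,298),(385,238)]: print("line top",atz(t,*T(*p),136))
for p in [(287,220),(320,165)]: print("line sc",atz(s,*S(*p),136))
print("tri line", tri([(t,*T(365,298)),(s,*S(320,160))]),tri([(t,*T(385,238)),(s,*S(283,222))]))
o=[(159,264)];print("oblong",atz(t,159,264,64))
```

```text
zero tri [ 531.70671809 -278.81671723   95.49794424] top@94 [ 531.90863866 -278.24485678   94.        ] scene@94 [ 529.56935617 -280.03778947   94.        ]
centre [ 490.56469108 -265.7527695    94.        ] [43.2 46.5 46.  46.1 45.6 45.7 45.5 45.8 46.4 46.7 46.  45.7]
[-16.81220903 -16.71398549 -16.08389037 -16.23085239 -16.82266854
 -15.67355062 -16.40437958 -16.54292858 -16.96211341 -16.80784664
 -17.05364498 -16.95558899]
sc [ 529.56935617 -280.03778947   94.        ]
sc [ 519.93235792 -300.42604493   94.        ]
sc [ 499.18808676 -311.32664595   94.        ]
sc [ 475.30410354 -311.29079987   94.        ]
sc [ 453.20458679 -299.55858313   94.        ]
line top [ 492.28626669 -267.8141778   136.        ]
line top [ 512.22670505 -275.62425932  136.        ]
line sc [ 507.45692054 -275.96943311  136.        ]
line sc [ 489.88075329 -267.91386222  136.        ]
tri line [ 492.22640674 -267.10966443  139.16545928] [ 512.02706543 -275.55369628  138.97624744]
oblong [488.8543275  239.70039316  64.        ]
```

```bash
cat >> h.py <<'E'
def goal(st,pos,az):  # tool y along azimuth az (deg) or opposite, z down; returns shift (m) and turn deg
    Rc=R.from_rotvec(st["tool_rot"])
    out=[]
    for f in (0,180):
        a=np.radians(az+f); y=np.array([np.cos(a),np.sin(a),0]); z=np.array([0,0,-1.]); x=np.cross(y,z)
        Rg=R.from_matrix(np.c_[x,y,z]); rv=(Rc.inv()*Rg).as_rotvec(degrees=True); out.append(((Rc.inv().apply(np.array(pos)-st["tcp_pos"])/1000).round(4),rv.round(1)))
    return sorted(out,key=lambda o:np.linalg.norm(o[1]))
def az(st): y=R.from_rotvec(st["tool_rot"]).as_matrix()[:,1]; return np.degrees(np.arctan2(y[1],y[0]))
E
python3 - <<'E'
from h import *
from station import bot
s=bot.get_state();print(az(s));print(goal(s,[490,-266,230],-23))
E
```

```text
-162.6500770493342
[(array([-0.2245, -0.3884,  0.0258]), array([ 0. ,  0.1, 40.3])), (array([-0.2245, -0.3884,  0.0258]), array([-1.000e-01,  0.000e+00, -1.397e+02]))]
```

```bash
A='-0.2245 -0.3885 0.025 0 0 40'; python3 -m jog '-0.2245 -0.3885 0.025 0 0 40;-0.2245 -0.3885 0.025 0 0 40;-0.2245 -0.3885 0.025 0 0 40;-0.2245 -0.3885 0.025 0 0 40;-0.2245 -0.3885 0.025 0 0 40;-0.2245 -0.3885 0.025 0 0 40;-0.2245 -0.3885 0.025 0 0 40;-0.2245 -0.3885 0.025 0 0 40;-0.2245 -0.3885 0.025 0 0 40;-0.2245 -0.3885 0.025 0 0 40' 1 40
```

```text
t: 1.1
tcp_pos: [494.1, -259.3, 230.6]
tool_rot: [-1.753, 2.604, 0.004]
force: [-0.0, -0.4, -1.1]
opening: 85.4
```

```bash
python3 -m jog '0 0 0 0 0 0;0 0 0 0 0 0'
python3 - <<'E'
from h import *
from station import bot
c=bot.read_camera("wrist");np.savez("w1.npz",**c);cv2.imwrite("pics/w1.png",c["img"]);s=bot.get_state();print(s["t"],s["tcp_pos"],az(s),s["joint_positions"].round(2),c["eye"],c["orientation"])
E
```

```text
t: 1.3
tcp_pos: [489.3, -267.7, 231.0]
tool_rot: [1.74, -2.615, -0.001]
force: [0.3, 0.0, -0.0]
opening: 85.4
1.35 [ 488.90812125 -268.41452519  231.1313795 ] 157.18559037525887 [ 0.57  0.26 -0.16  1.59  0.04  1.29 -1.56] [ 564.03733138 -300.64704957  347.48635441] [-0.20947187  0.31394044 -1.94749993]
```

View pics/w1.png

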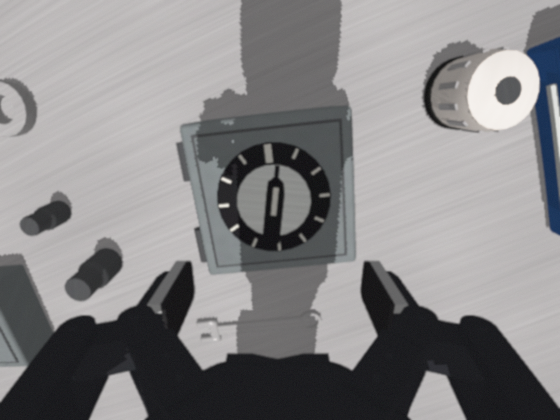

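Run:
```python
import cv2,numpy as np
a=np.load("w1.npz")["img"][135:260,210:340]
cv2.imwrite("pics/zw1.png",cv2.resize(a,None,fx=4.6,fy=4.6,interpolation=cv2.INTER_CUBIC))
```

```text
(no output)
```

View pics/zw1.png

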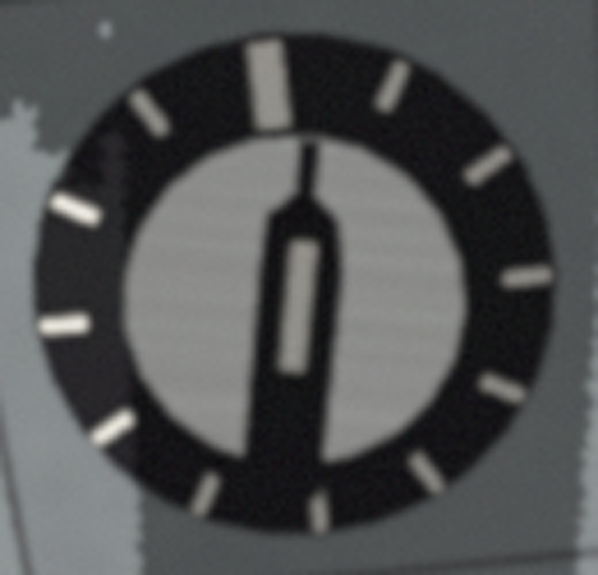

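The wrist zoom shows the 0 tick at (269,85), the bar's white line from (293,372) to (305,243), and the nose at (305,195). The pointer is clockwise of 0.

Run:
```python
from h import *
from station import bot
w=dict(np.load("w1.npz"));t=dict(np.load("top0.npz"));sc=dict(np.load("scene0.npz"))
W=lambda u,v:(210+(u+.5)/4.6-.5,135+(v+.5)/4.6-.5)
T=lambda u,v:(375+(u+.5)/5-.5,195+(v+.5)/5-.5)
S=lambda u,v:(95+(u+.5)/8-.5,200+(v+.5)/8-.5)
tk=[(269,85),(392,87),(488,166),(526,277),(501,389),(427,472),(319,512),(206,494),(113,428),(64,324),(76,210),(150,114)]
P=np.array([atz(w,*W(*p),94) for p in tk]);c=P.mean(0);r=P-c
a=np.degrees(np.arctan2(r[:,1],r[:,0]));az0=((a+30*np.arange(12)+180)%360-180)
print("centre",c,"r",np.linalg.norm(r,axis=1).round(1),az0.round(1),az0.mean())
print("zero tri",tri([(w,*W(269,85)),(t,*T(350,187)),(sc,*S(308,425))]))
A=atz(w,*W(293,372),136);B=atz(w,*W(305,243),136);print("line",A,B,np.degrees(np.arctan2(*(B-A)[1::-1])))
print("nose",atz(w,*W(305,195),136), "thin tip on disc",atz(w,*W(309,145),100))
print("tri line",tri([(w,*W(293,372)),(t,*T(365,298))]),tri([(w,*W(305,243)),(t,*T(385,238))]))
# depth of bar top
for p in [(270,300),(295,300),(300,400),(180,300)]:
    u,v=W(*p);d=w["range_z"][int(round(v)),int(round(u))];e,ry=ray(w,u,v);print((e+ry*d).round(1))
```

```text
centre [ 492.13779192 -267.10393602   94.        ] r [42.8 46.  45.9 45.6 45.3 45.4 45.8 45.3 45.5 45.8 45.9 45.9] [-16.6 -16.3 -16.4 -16.2 -16.4 -16.1 -16.5 -16.6 -16.8 -17.1 -16.6 -16.7] -16.510819476589795
zero tri [ 532.38418423 -279.0005846    95.62985875]
line [ 492.91710692 -267.73664997  136.        ] [ 512.62263843 -278.17526886  136.        ] -27.91152845437726
nose [ 519.92821152 -281.24078317  136.        ] thin tip on disc [ 520.8449564  -282.27427055  100.        ]
tri line [ 492.50855011 -267.80636488  135.48723285] [ 511.94751349 -277.43328001  131.41654607]
[ 506.2 -269.3  137.1]
[ 504.5 -273.   136.5]
[ 487.8 -266.8  135.8]
[ 502.5 -247.7   99. ]
```

Run:
```python
from h import *
from station import bot
s=bot.get_state();print(az(s),s["tcp_pos"]);print(goal(s,[491.5,-266.7,133],-27.5)[0])
```

```text
157.18559037525887 [ 488.90812125 -268.41452519  231.1313795 ]
(array([-0.0027, -0.0018,  0.0981]), array([ 0. , -0.1,  4.7]))
```

```bash
python3 -m jog '-0.0025 -0.0018 0.03 0 0 4.7;-0.0025 -0.0018 0.06 0 0 4.7;-0.0025 -0.0018 0.08 0 0 4.7;-0.0025 -0.0018 0.09 0 0 4.7;-0.0025 -0.0018 0.0975 0 0 4.7;-0.0025 -0.0018 0.0975 0 0 4.7;-0.0025 -0.0018 0.0975 0 0 4.7;-0.0025 -0.0018 0.0975 0 0 4.7' 1 40
python3 - <<'E'
from h import *
from station import bot
c=bot.read_camera("wrist");np.savez("w2.npz",**c);cv2.imwrite("pics/w2.png",c["img"]);s=bot.get_state();print(s["t"],s["tcp_pos"],az(s),s["force"],s["wrist_torque"])
E
```

```text
t: 2.15
tcp_pos: [493.5, -265.2, 135.0]
tool_rot: [-1.632, 2.683, -0.003]
force: [0.5, -0.5, 0.8]
opening: 85.3
2.2 [ 493.44505122 -265.08911749  134.87919406] 152.64787640863818 [ 0.90925819  0.14447038 -0.13314721] [-0.01046849 -0.01022921  0.04420181]
```

View pics/w2.png

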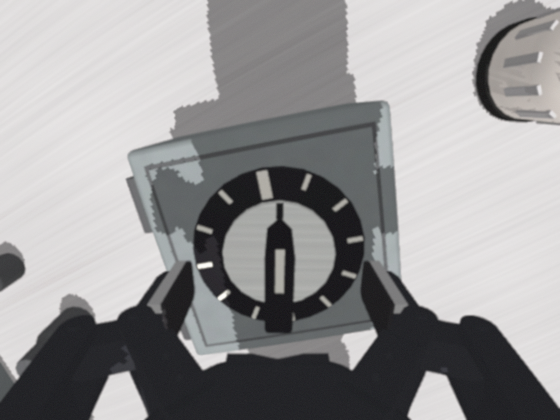

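The jaws straddle the bar, which runs straight up the image at column 280. I'll re-measure the axis from this closer view.

Run:
```python
from h import *
from station import bot
w=dict(np.load("w2.npz"));s=bot.get_state()
tk={0:(264,185),1:(307,182),2:(341,205),3:(355,239),4:(349,274),5:(326,300),9:(205,265),10:(204,229),11:(225,197),8:(223,295)}
P=np.array([atz(w,*p,94) for p in tk.values()])
from scipy.optimize import least_squares
k=np.array(list(tk))
f=lambda x:np.r_[P[:,0]-x[0]-45.5*np.cos(x[2]-k*np.pi/6),P[:,1]-x[1]-45.5*np.sin(x[2]-k*np.pi/6)]
r=least_squares(f,[491,-267,-.29]);print(r.x[:2],np.degrees(r.x[2]),abs(r.fun).max())
A=atz(w,280,293,136);B=atz(w,280,250,136);print(A,B,np.degrees(np.arctan2(*(B-A)[1::-1])))
print(goal(s,[*r.x[:2],133],-27.5)[0])
```

```text
[ 492.17403783 -267.33769857] -16.411622780774216 2.822631453783096
[ 492.93675835 -268.09793367  136.        ] [ 512.58843956 -278.17236666  136.        ] -27.141942597197787
(array([0.0026, 0.0001, 0.0019]), array([-0.1,  0. ,  0.1]))
```

```bash
python3 -m jog '0.0012 0 0.001 0 0 0;0.0012 0 0.001 0 0 0' 1 30; python3 -m jog '0 0 0 0 0 0;0 0 0 0 0 0;0 0 0 0 0 0;0 0 0 0 0 0;0 0 0 0 0 0;0 0 0 0 0 0;0 0 0 0 0 0;0 0 0 0 0 0;0 0 0 0 0 0;0 0 0 0 0 0' -1 30;  python3 - <<'E'
from h import *
from station import bot
c=bot.read_camera("wrist");np.savez("w3.npz",**c);cv2.imwrite("pics/w3.png",c["img"]);s=bot.get_state();print(s["t"],s["tcp_pos"],az(s),s["force"],s["wrist_torque"],s["opening"])
E
```

```text
t: 2.4
tcp_pos: [492.3, -266.1, 133.0]
tool_rot: [-1.633, 2.684, -0.0]
force: [-0.1, -0.2, 0.2]
opening: 85.6
t: 3.4
tcp_pos: [492.5, -265.6, 132.9]
tool_rot: [-1.634, 2.683, 0.0]
force: [-0.3, 2.9, 2.4]
opening: 13.7
3.45 [ 492.48215239 -265.56072212  132.89160599] 152.6699075319365 [-0.60357123  2.53436254  2.86690202] [ 0.56918657 -0.02592395  0.05846896] 13.760308388453167
```

View pics/w3.png

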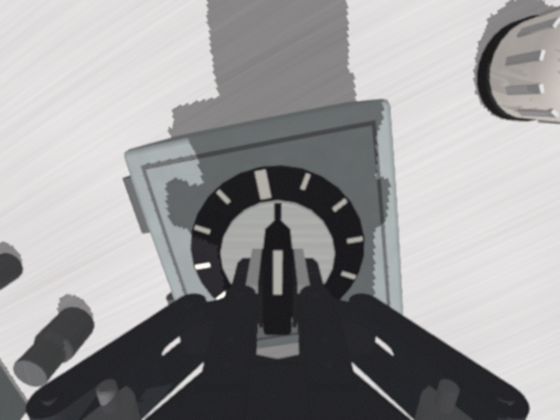

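The bar is gripped at 13.7 mm opening with low forces. The tool's yaw puts the pointer at about 11°, so it needs about +49° to reach 2.

```bash
python3 -m jog '0 0 0 0 0 2;0 0 0 0 0 5;0 0 0 0 0 8;0 0 0 0 0 12;0 0 0 0 0 16;0 0 0 0 0 20;0 0 0 0 0 22;0 0 0 0 0 24;0 0 0 0 0 24;0 0 0 0 0 24';  python3 - <<'E'
from h import *
from station import bot
c=bot.read_camera("wrist");np.savez("w4.npz",**c);cv2.imwrite("pics/w4.png",c["img"]);s=bot.get_state();print(s["t"],s["tcp_pos"],az(s),s["force"],s["wrist_torque"],s["opening"],s["joint_positions"].round(2))
E
```

```text
t: 4.45
tcp_pos: [492.3, -265.7, 132.9]
tool_rot: [-1.041, 2.964, 0.0]
force: [-0.2, 2.4, 3.0]
opening: 13.3
4.5 [ 492.38075214 -265.74276653  132.89189249] 128.7035720437602 [-0.04805448  3.09661738  3.82688213] [0.55971019 0.16259247 0.00111242] 13.639847950549951 [ 0.51  0.34 -0.08  1.72  0.03  1.09 -2.05]
```

View pics/w4.png

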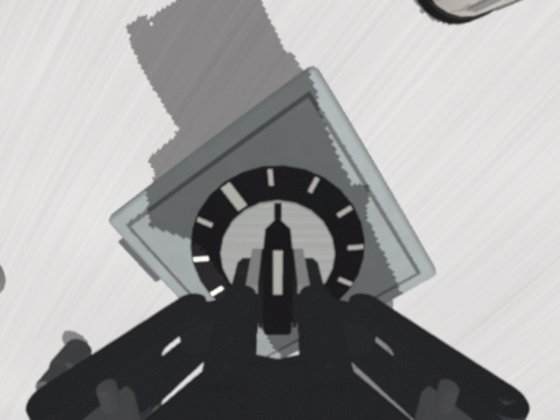

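The dial is turning with the gripper: the nose at (278,205) is just past tick 1 at (270,177). I'll turn it another 25° to 2 and pause.

```bash
python3 -m jog '0 0 0 0 0 2;0 0 0 0 0 5;0 0 0 0 0 8;0 0 0 0 0 12;0 0 0 0 0 16;0 0 0 0 0 20;0 0 0 0 0 23;0 0 0 0 0 25;0 0 0 0 0 25;0 0 0 0 0 25'; python3 -m jog '0 0 0 0 0 0;0 0 0 0 0 0;0 0 0 0 0 0;0 0 0 0 0 0;0 0 0 0 0 0;0 0 0 0 0 0;0 0 0 0 0 0;0 0 0 0 0 0;0 0 0 0 0 0;0 0 0 0 0 0'
python3 - <<'E'
from h import *
from station import bot
c=bot.read_camera("wrist");np.savez("w5.npz",**c);cv2.imwrite("pics/w5.png",c["img"]);s=bot.get_state();print(s["t"],s["tcp_pos"],az(s),s["force"],s["wrist_torque"],s["opening"],s["joint_positions"].round(2))
E
```

```text
t: 5.5
tcp_pos: [492.2, -265.8, 132.9]
tool_rot: [0.375, -3.119, -0.0]
force: [-2.7, 2.5, 4.7]
opening: 13.2
t: 6.5
tcp_pos: [492.2, -265.8, 132.9]
tool_rot: [0.374, -3.119, -0.0]
force: [-2.6, 1.1, 6.3]
opening: 13.3
6.55 [ 492.21878022 -265.82547045  132.90897008] 103.68718770087581 [-2.37253096  2.38380064  5.2835308 ] [ 0.70350976  0.56397909 -0.02191008] 13.609523271933481 [ 0.45  0.34 -0.01  1.72  0.    1.09 -2.47]
```

View pics/w5.png

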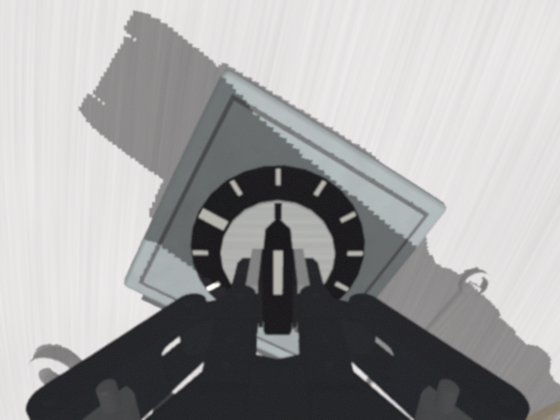

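The pointer (278,205) lines up with the tick at (278,177), two past the broad 0 at (212,219), so it is on 2. It has paused there 1 s. Now 90° left.

```bash
python3 -m jog '0 0 0 0 0 -2;0 0 0 0 0 -6;0 0 0 0 0 -11;0 0 0 0 0 -17;0 0 0 0 0 -23;0 0 0 0 0 -29;0 0 0 0 0 -35;0 0 0 0 0 -40;0 0 0 0 0 -44;0 0 0 0 0 -45'; python3 -m jog '0 0 0 0 0 -2;0 0 0 0 0 -6;0 0 0 0 0 -11;0 0 0 0 0 -16;0 0 0 0 0 -20;0 0 0 0 0 -24;0 0 0 0 0 -27;0 0 0 0 0 -29;0 0 0 0 0 -30;0 0 0 0 0 -30'
python3 - <<'E'
from h import *
from station import bot
c=bot.read_camera("wrist");np.savez("w6.npz",**c);cv2.imwrite("pics/w6.png",c["img"]);s=bot.get_state();print(s["t"],s["tcp_pos"],az(s),s["force"],s["wrist_torque"],s["opening"],s["joint_positions"].round(2))
E
```

```text
t: 7.55
tcp_pos: [492.5, -265.6, 132.9]
tool_rot: [-1.542, 2.737, 0.0]
force: [-1.8, 3.3, 4.5]
opening: 13.3
t: 8.55
tcp_pos: [492.6, -265.4, 132.9]
tool_rot: [-2.195, 2.247, 0.0]
force: [-0.9, 4.6, 5.5]
opening: 13.4
8.6 [ 492.55441905 -265.42895113  132.87515887] 178.62388457858316 [-1.23314146  4.78402318  5.23575892] [1.00638266 0.3198278  0.11414553] 13.195957364711953 [ 0.62  0.35 -0.22  1.71  0.08  1.09 -1.22]
```

View pics/w6.png

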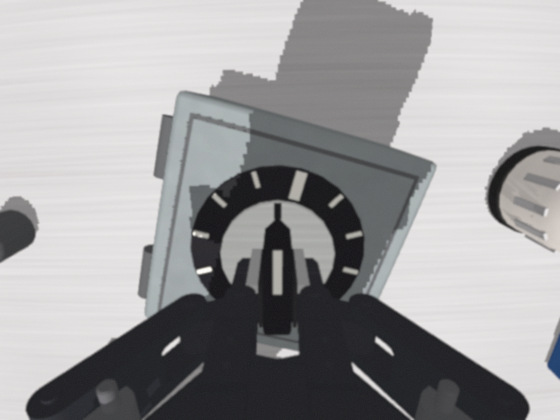

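The pointer at column 278 is now midway between 0 (298,185) and 11 (256,179), so 15° remain.

```bash
python3 -m jog '0 0 0 0 0 -2;0 0 0 0 0 -5;0 0 0 0 0 -8;0 0 0 0 0 -11;0 0 0 0 0 -13;0 0 0 0 0 -15;0 0 0 0 0 -15;0 0 0 0 0 -15;0 0 0 0 0 -15;0 0 0 0 0 -15'
python3 - <<'E'
from h import *
from station import bot
c=bot.read_camera("wrist");np.savez("w7.npz",**c);cv2.imwrite("pics/w7.png",c["img"]);s=bot.get_state();print(s["t"],s["tcp_pos"],az(s),s["force"],s["wrist_torque"],s["opening"])
E
```

```text
t: 9.6
tcp_pos: [492.6, -265.3, 132.9]
tool_rot: [-2.469, 1.942, 0.0]
force: [-1.8, 5.8, 5.0]
opening: 13.5
9.65 [ 492.56681288 -265.28633878  132.86970962] -166.37498941433583 [-1.79389207  4.72489561  5.23309629] [1.06968607 0.33748062 0.0150185 ] 13.630230321644651
```

View pics/w7.png

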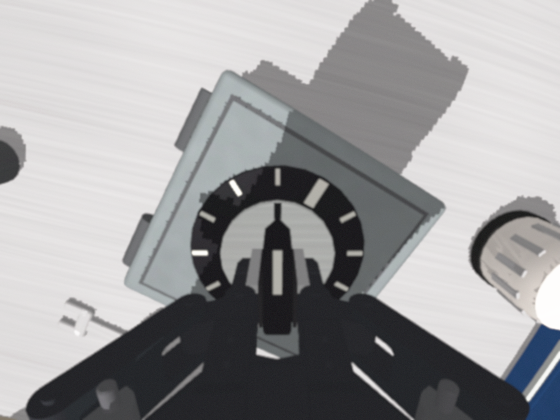

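The pointer is on 11: the tick at (278,177) is next left of the broad 0 at (317,193). Next I hold, open the jaws and retreat straight up.

```bash
python3 -m jog '0 0 0 0 0 0;0 0 0 0 0 0;0 0 0 0 0 0;0 0 0 0 0 0;0 0 0 0 0 0;0 0 0 0 0 0;0 0 0 0 0 0;0 0 0 0 0 0;0 0 0 0 0 0;0 0 0 0 0 0' 1; python3 -m jog '0 0 -0.01 0 0 0;0 0 -0.03 0 0 0;0 0 -0.05 0 0 0;0 0 -0.08 0 0 0;0 0 -0.1 0 0 0;0 0 -0.1 0 0 0;0 0 -0.1 0 0 0;0 0 -0.1 0 0 0;0 0 -0.1 0 0 0'
python3 - <<'E'
from h import *
from station import bot
c=bot.read_camera("wrist");np.savez("w8.npz",**c);cv2.imwrite("pics/w8.png",cv2.resize(c["img"][120:280,190:370],None,fx=3.5,fy=3.5,interpolation=cv2.INTER_CUBIC));s=bot.get_state();print(s["t"],s["tcp_pos"],az(s),s["force"],s["wrist_torque"],s["opening"],abs(s["qd"]).max())
a=np.load("top0.npz")["img"];c=bot.read_camera("top")["img"]
j=np.hstack([a[225:305,115:205],c[225:305,115:205]]);cv2.imwrite("pics/obl.png",cv2.resize(j,None,fx=4,fy=4))
E
```

```text
t: 10.65
tcp_pos: [492.4, -265.8, 132.8]
tool_rot: [-2.47, 1.942, 0.0]
force: [0.7, -0.3, 0.8]
opening: 85.5
t: 11.55
tcp_pos: [491.9, -265.6, 231.8]
tool_rot: [2.47, -1.942, -0.003]
force: [-0.1, -1.3, 0.5]
opening: 85.6
11.6 [ 491.89053418 -265.66518345  231.8723171 ] -166.34885382952456 [-1.04361555 -0.31480214 -0.49847676] [ 0.00110182 -0.01257662  0.02751631] 85.20281406221098 0.005384852916647289
```

View pics/w8.png

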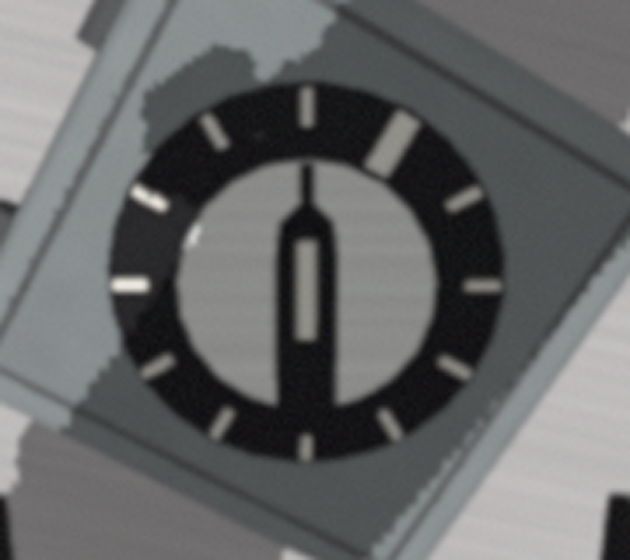

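View pics/obl.png

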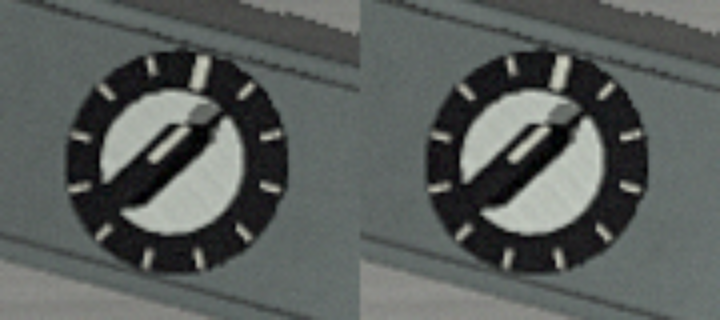

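With the jaws clear, the bar and its nose (307,170) point straight at the 11 tick (307,105), next left of the broad 0 at (393,145). The oblong dial looks the same before and after.

```bash
python3 -c "
from station import bot
print(bot.close_job())"
```

```text
the job is handed in; nothing more can be done
None
```

I gripped the square safe's dial and turned it right from about 11° to 2, holding it there for over a second. I then turned it left past 0 to 11, let go, backed the gripper straight up about 100 mm and handed the job in at about 11.7 s; no verdict was reported.

**Last checks:**
- **Pointer:** the final wrist picture shows it on the 11 tick, to within about 1–2° by eye.
- **Contact:** the jaws were open and clear of the dial. The force reading at the last check was about 1 N, which is noise.
- **Forces:** the readings at the end of each move stayed below about 10 N while gripping.
- **Oblong dial:** it looks the same in the top pictures before and after.

**Disagreements:**
- The cameras put the dial's axis 1–2 mm apart, within the calibration error.
- The top and scene cameras read the starting pointer angle at about 5–8°, where the wrist camera read about 11°. I used the wrist value, and the pictures taken while turning agreed with it.

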